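# Thread an objective into an inverted microscope

## Task

Take the taller of the two microscope objectives out of the holder and screw it, thread down, into the upward-facing port ring of the microscope. Do not cross-thread it: resting it lightly on the port, turn it backward (counter-clockwise seen from above) until you feel it drop a step, then turn it forward (clockwise) until its shoulder sits flush on the ring all round, upright; let go of it. Be gentle with the thread, never pressing hard, and leave the other objective and the other things on the bench where they are.

Things in the scene. Friction and masses are not known exactly. Their poses are not given: they have to be found in the camera images.
- objective_mid (a point): Centre, half-way up, of the taller steel objective (loose, upright, 0.17 kg, z axis up). 70 mm tall: plain round barrel 44 mm wide from the flat shoulder (25 mm below this point) to 8 mm above this point, then a tapered nose. Below the shoulder a 22 mm wide, 10 mm long spigot, sunk in the holder's hole at the start. The tall one may be in either hole.
- objective_foot (a point): Centre of the foot of the taller objective's spigot, 35 mm below its centre, 9.9 mm below its shoulder. The spigot carries here four equal thread lugs 90 degrees apart, 32 mm across, each 3 mm high and 12 degrees wide. In the port they are hidden and must be felt.
- small_objective_mid (a point): Centre, half-way up, of the other, shorter objective (loose): 46 mm tall, barrel 40 mm wide, in the holder's other hole. Leave it alone. Its axis is 90 mm from the tall one's: grip the tall one with the fingers closing across the line between them.
- holder: Fixed grey plastic block, 80 x 170 x 20 mm high, long along its y, with two holes 45 mm either side of its middle; the objectives' shoulders rest on its top, spigots in the holes. Origin: centre of its underside.
- microscope: Fixed inverted microscope without its stage: beige block 250 (x) x 170 (y) x 70 mm high, knobs 22 mm out at both sides, four steel posts up to 86 mm near the corners, in the middle a black round boss 96 mm wide up to 90 mm, on it the port ring. Origin under the port, on the bench.
- port (a point): Centre of the port's mouth, level with the flat top of its steel ring, 108 mm above the bench, z up. Ring 50 mm outside, 35 mm inside (1.3 mm play round the lugs), mouth bevelled 1 mm. Right-hand thread, four starts 90 degrees apart at an unknown angle, 3.2 mm per radian. All is rigid: 20 N or more harms the thread, 3 to 6 N is plenty.
- thread_top (a point): On the port's axis 5 mm below the mouth: top of the thread. Lugs set on it keep the shoulder 5 to 8 mm above the ring; clockwise then soon strikes a stop. Counter-clockwise climbs 3.2 mm per rad (it may first slip 1 to 2 mm off a stop: not yet the step), then after at most 75 degrees falls about 6 mm into a gap. One time in four it falls in at once.
- thread_gap (a point): On the port's axis 8 mm below the mouth: the gap under the step (turn 5 degrees past the edge to fall fully). Here the shoulder stands 1.5 to 2.9 mm above the ring and the lugs turn freely 20 degrees only, up to a wall counter-clockwise. 25 to 50 degrees clockwise from here bring the shoulder flush on the ring; 15 more make it tight.
- tube_mid (a point): Middle of a loose capped clear plastic tube lying on the bench, 100 mm long, 33 mm at its purple cap. Leave it.
- cap_mid (a point): Middle of a loose purple tube cap on the bench, 33 mm wide, 14 mm high. Leave it.
Mind the look-alikes: they are no part of the job. What is shaped like the part that bears objective_mid but red is not meant.

How it is judged (in metres and radians):
On the way:
1. the objective has dropped the step into the thread: on the port's axis, shoulder 1 to 4.3 mm above the ring (horizontal distance between objective_mid and port below 0.003 m and z of objective_mid in the frame of port between 0.02615 and 0.02945 m), for 0.1 s.
At the end, for the whole second after the job is handed in: The taller objective stands in the port, released and at rest, upright to 2 degrees, within 3 mm of the port's axis, its shoulder less than 0.8 mm above the ring's top (its centre less than 26 mm above the port's mouth); the other objective, the tube and the cap within 30 mm of where they were (horizontal distance between objective_mid and port below 0.003 m and z of objective_mid in the frame of port below 0.02595 m and angle between objective_mid's own z axis and vertical below 0.035 rad and linear speed of objective below 0.01 m/s); the robot touches nothing.
It fails at once if before it is home (shoulder over 1 mm above the ring), the objective is pressed on the thread ring with more than 30 N (z of objective_mid in the frame of port above 0.02615 m and contact force between objective and thread above 30 N).
It fails at once if the other objective, the tube or the cap is disturbed (moved 30 mm) (distance of any of small_objective_mid, tube_mid, cap_mid from where it was at the start of the episode above 0.03 m).
It also fails if it takes over 61 s, if anything falls off the work surface, if the arm or the gripper's body presses on something with over 40 N, if the wrist force passes 120 N, or if a joint passes its speed limit or range.

## Robot

A 6-joint arm with a two-finger parallel gripper is mounted at the origin on the work surface. World frame = base frame: x ahead of the robot, y to its left, z up, the work surface at z = 0. Lengths are in mm, angles in rad, forces in N, time in s.
With the tool pointing down it reaches from about 350 to 775 mm from the base axis. Payload 7.3 kg.
Tool frame: the origin (TCP) lies at the very end of the fingers, on their centre line; the grasp point (between the pads) lies 19 mm behind it; z points along the fingers, y is the line along which they close (so a half turn about z gives the same grasp; the last joint's range is limited). The gripper opens to 92 mm and grips with 3 to 60 N. Pads are 19 mm wide; open, the fingers measure 130 mm over their backs; the gripper's body (75 mm by 190 mm) begins 47 mm behind the grasp point.
Start: joints at [1.029, 0.342, 1.524, -0, 1.275, -0.146], TCP at [202.401, 484.439, 204.241] pointing down, gripper open.
Joint ranges: [-2.53, 2.53], [-0.77, 2.02], [0.04, 2.7], [-1, 4.14], [0.28, 2.66], [-3.11, 3.11]. Speed limits (rad/s): [2.57, 2.57, 3.14, 3.14, 3.14, 3.14].

## Interface

Orientations are given as [roll, pitch, yaw] about the fixed x, y, z axes, in that order (R = Rz(yaw) Ry(pitch) Rx(roll)).
In Python, from plant import * gives the robot as it stands.
- The arm moves only by the tool arm_command, never from a script. Its arguments are lists of equal length, an entry for each row: "gripper": the finger opening in mm, from 0 to 91.8; "dp": the shift along the tool's x, y, z in units of 25 mm (1.0 is 25 mm), a list of three; "twist": the turn about the tool's z in units of 5 degrees (1.0 is 5 degrees). A call has exactly 5 rows; each row shifts and turns the commanded pose from where the row before left it, along the tool's axes as they then stand; what a row does not reach is not made up. A row lasts 1/8 s, in which the tool goes at most 62.5 mm and 10.7 degrees, less where a joint would pass 70% of its speed; a pose out of reach is approached as far as the arm can. A call is refused whole if a number of a shift passes 1 or a number of a turn 1, either way. A call with a gripper value outside its range is refused whole. The fingers move at their own pace and stop on an object; the grip force is fixed at half the most. Time passes only in rows, so rows that do not move let the fingers close, or fill a call up. It gives the time, the measured TCP pose, the force, the opening and the grip force at its end, in the units of the state.
- get_obs(): the state, without advancing time (a new reading comes with each control period).
- capture(name): name is "scene" or "top" or "wrist"; returns the picture (480x640x3 uint8, red, green, blue); there is no depth.
- get_calibration(name): a dict with "mtx" (3x3 intrinsics, pixels), "dist_coeffs" ([k1, k2, p1, p2, k3] as OpenCV has them; the pictures are not rectified), "position" and "attitude" of the camera in the world; the wrist camera has in their place "mount" (4x4, takes a point from camera to tool coordinates, whose origin is the TCP and whose axes are the flange's). Camera axes: x right, y down, z forward; pixel columns grow to the right and rows downward; lengths in mm; the calibration is good to about 2 mm. A picture is of the moment at which its call begins: read the wrist's pose just before it. get_calibration takes no time and is no camera call.
- close_job(): hands the job in; it is judged then, once.
The state is a dict: "time": time; "joint_positions": joint angles; "dq": joint speeds; "tau": joint torques, N m; "tool_pos": TCP position; "tcp_rot": TCP orientation; "contact_force": force on the tool from outside, world axes, zero at the start; "moment": the same for the moment, N m; "grip_width": finger opening in mm; "finger_force": force on a finger pad.
Only numpy, scipy, OpenCV 4.12 (cv2) and the standard library are available. Lean on these libraries where they do the work, as an engineer would, in place of code of your own. Each camera call takes 0.05 s, during which the arm holds its last target. There are 200 camera calls.

## Working session

There is one attempt and no reset: what is moved stays moved. The work goes in short steps, Python scripts to look and compute and a tool call to move; the robot and the scene stay as the last step left them, time stands still between calls to the robot, and variables do not carry over. Pictures are saved under pics/ and viewed, at most 10 in all, crops included, and the job is handed in when it is done.

Besides the shell and the picture viewer there is one more tool, called after "Call:" as name(argument=value, ...), one argument or row to a line, values as JSON. arm_command: Moves the arm, as the interface text tells. Its arguments: {"type":"object","properties":{"gripper":{"type":"array"},"dp":{"type":"array"},"twist":{"type":"array"}},"required":["gripper","dp","twist"]}

```bash
mkdir -p pics
python3 - <<'E'
from plant import *
import cv2
o=get_obs();print({k:o[k] for k in('time','tool_pos','tcp_rot','contact_force','grip_width')})
for n in('scene','top'):
    cv2.imwrite(f'pics/{n}1.png',cv2.cvtColor(capture(n),cv2.COLOR_RGB2BGR))
for n in('scene','top','wrist'): print(n,get_calibration(n))
E
```

```text
{'time': 0.0, 'tool_pos': array([202.18209257, 484.05949158, 203.57065406]), 'tcp_rot': array([-3.14015697e+00, -1.91245430e-04,  2.74577281e+00]), 'contact_force': array([-0.28921862, -0.41236129,  0.14589364]), 'grip_width': 91.8760727366057}
scene {'mtx': array([[440.2997868 ,   0.        , 310.818658  ],
       [  0.        , 440.2997868 , 240.25823596],
       [  0.        ,   0.        ,   1.        ]]), 'dist_coeffs': array([0.01933159, 0.        , 0.        , 0.        , 0.        ]), 'position': array([1026.23041603,  120.20713802,  546.89313589]), 'attitude': array([-2.30503429,  0.01703789,  1.79021772])}
top {'mtx': array([[556.91836293,   0.        , 312.74854175],
       [  0.        , 556.91836293, 237.33595069],
       [  0.        ,   0.        ,   1.        ]]), 'dist_coeffs': array([-0.15566721,  0.        ,  0.        ,  0.        ,  0.        ]), 'position': array([ 446.69942824,   -8.80394452, 1007.605394  ]), 'attitude': array([-3.06004190e+00,  2.12369282e-03, -1.56646875e+00])}
wrist {'mtx': array([[349.66910123,   0.        , 318.39305405],
       [  0.        , 349.66910123, 240.15944854],
       [  0.        ,   0.        ,   1.        ]]), 'dist_coeffs': array([-0.02570313,  0.        ,  0.        ,  0.        ,  0.        ]), 'mount': array([[-8.86220899e-04, -9.59120543e-01, -2.82996463e-01,
         7.59741722e+01],
       [ 9.99999332e-01, -6.39924752e-04, -9.62751721e-04,
        -1.74669766e+00],
       [ 7.42298512e-04, -2.82997127e-01,  9.59120470e-01,
        -1.80354289e+02],
       [ 0.00000000e+00,  0.00000000e+00,  0.00000000e+00,
         1.00000000e+00]])}
```

View pics/scene1.png

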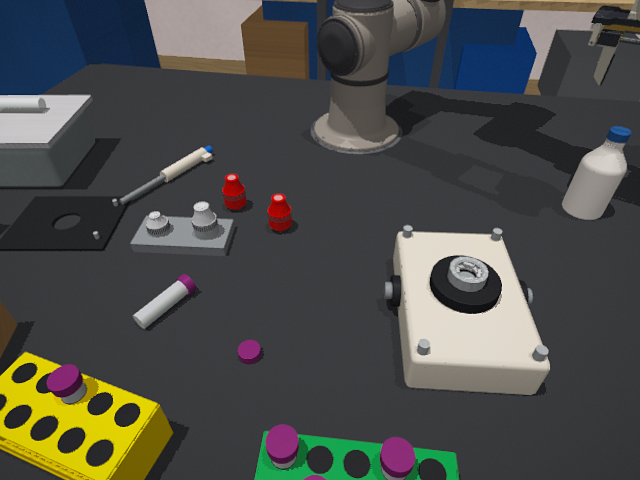

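View pics/top1.png

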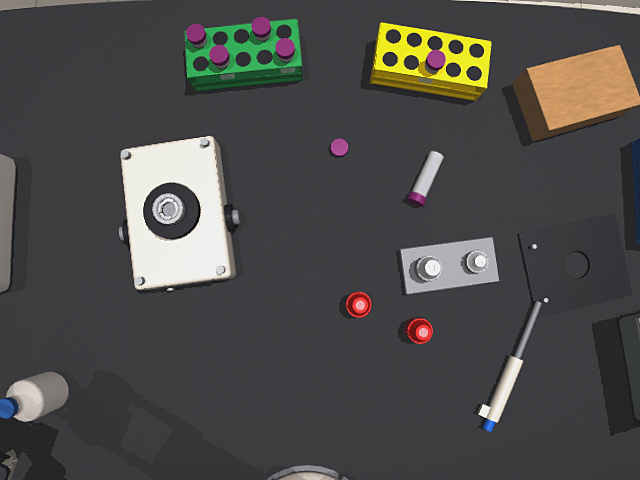

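Candidates for the tall objective: grey (204,217) in scene / (429,268) in top, grey short (157,223)/(477,262), and red look-alikes at scene (234,191), (279,211) / top (420,331), (359,305). I choose the grey one with the taller nose at top (429,268). I'll check it in a close crop, together with the port.

```bash
cat > h.py <<'E'
from plant import *
import cv2, numpy as np
from scipy.spatial.transform import Rotation as R
def ray(n,uv):
    c=get_calibration(n); p=cv2.undistortPoints(np.array([[uv]],float),c['mtx'],c['dist_coeffs'])[0,0]
    d=np.array([p[0],p[1],1.])
    if n=='wrist':
        o=get_obs(); Rt=R.from_euler('xyz',o['tcp_rot']).as_matrix(); M=np.array(c['mount'])
        return Rt@M[:3,3]+o['tool_pos'], Rt@M[:3,:3]@d
    return np.array(c['position']), R.from_euler('xyz',c['attitude']).as_matrix()@d
def at_z(n,uv,z):
    p,d=ray(n,uv); return p+d*(z-p[2])/d[2]
def tri(a,b):
    (p,d),(q,e)=ray(*a),ray(*b)
    s=np.linalg.lstsq(np.c_[d,-e],q-p,rcond=None)[0]
    x,y=p+d*s[0],q+e*s[1]; return (x+y)/2, np.linalg.norm(x-y)
def save(name,im): cv2.imwrite(f'pics/{name}.png',cv2.cvtColor(im,cv2.COLOR_RGB2BGR))
E
python3 - <<'E'
from h import *
t=cv2.imread('pics/top1.png'); s=cv2.imread('pics/scene1.png')
f=lambda im,x,y,w,h:cv2.resize(im[y:y+h,x:x+w],(400,300),interpolation=cv2.INTER_CUBIC)
m=np.vstack([np.hstack([f(t,400,230,100,75),f(t,130,173,80,60)]),np.hstack([f(s,130,180,100,75),f(s,425,240,80,60)])])
cv2.imwrite('pics/crop1.png',m)
for nm,uv in (('tall',(204,207)),): pass
print(at_z('scene',(204,206),80),at_z('top',(429,267),80),at_z('top',(477,261),56))
print('port',at_z('scene',(468,268),108),at_z('top',(168.5,209),108))
for u in((126,155),(205,142),(222,271),(141,282)): print(at_z('top',u,86))
for u in((408,231),(497,234),(424,346),(541,352)): print(at_z('scene',u,86))
E
```

```text
[ 473.16301756 -201.91310526   80.        ] [ 473.4499098  -201.48886992   80.        ] [ 484.52769829 -291.09465434   56.        ]
port [565.68951094 231.45239203 108.        ] [566.04750286 231.16534509 108.        ]
[662.76507807 315.28939942  86.        ]
[684.14540388 177.67374326  86.        ]
[465.30044161 143.93323544  86.        ]
[445.62860421 281.32285786  86.        ]
[477.26499087 147.9839891   86.        ]
[457.14299143 283.81444296  86.        ]
[690.60122535 179.44411756  86.        ]
[669.88561456 315.99304443  86.        ]
```

View pics/crop1.png

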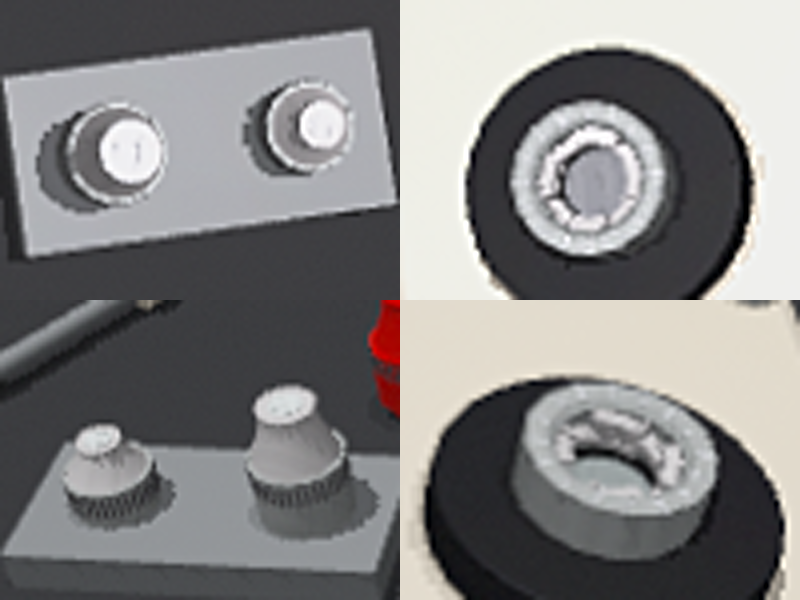

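The crop shows the tall steel objective with its nose top at top (432,268), scene (201,206). The short one is at top (479.5,261). The port ring centre is at top (167.6,208.6), scene (469,270).

Run:
```python
from h import *
a=at_z('top',(432,268),80);b=at_z('top',(479.5,261.2),56)
print(a,at_z('scene',(201.3,206.3),80),b,np.linalg.norm(a-b))
print('port',at_z('scene',(469.2,271),108),at_z('top',(167.6,208.6),108))
d=(b-a)[:2];print('line deg',np.degrees(np.arctan2(d[1],d[0])))
# holder edges in top crop (z=20 top face)
c=[at_z('top',(400+x/4,230+y/4),20) for x,y in((5,78),(370,30),(398,203),(28,257))]
print(np.mean(c,0)); e=c[1]-c[0]; f=c[2]-c[3]; print([np.degrees(np.arctan2(v[1],v[0])) for v in(e,f)])
o=get_obs();Rt=R.from_euler('xyz',o['tcp_rot']).as_matrix();print(Rt,np.degrees(o['tcp_rot']))
```

```text
[ 471.77768143 -206.57017121   80.        ] [ 474.89577197 -206.2043765    80.        ] [ 484.18159733 -295.54471844   56.        ] 92.98562892041544
port [571.24525413 232.81003516 108.        ] [566.71219569 232.70153717 108.        ]
line deg -82.0635632215982
[ 477.97137607 -253.18174446   20.        ]
[np.float64(-82.45155452192793), np.float64(-82.0509601802113)]
[[-9.22700311e-01  3.85517417e-01 -6.75889530e-04]
 [ 3.85517976e-01  9.22699539e-01 -1.20446091e-03]
 [ 1.59302297e-04 -1.37192403e-03 -9.99999046e-01]] [-1.79921395e+02 -9.12734934e-03  1.57324099e+02]
```

```bash
cat >> h.py <<'E'
def plan(target,turn_deg,nrows,via=None,cmd=None):
    """rows to world target(mm), turn about tool z; prints dp/twist per call"""
    o=get_obs(); yaw=o['tcp_rot'][2]; p=o['tool_pos'].copy() if cmd is None else np.array(cmd,float)
    pts=np.array([p]+(via or [])+[target],float)
    L=np.r_[0,np.cumsum(np.linalg.norm(np.diff(pts,axis=0),axis=1))]
    tw=np.zeros(nrows); k=min(nrows,int(np.ceil(abs(turn_deg)/5)));
    if k: tw[:k]=turn_deg/k/5
    tw=tw.round(2); out=[]; 
    for i in range(nrows):
        s=L[-1]*(i+1)/nrows; q=np.array([np.interp(s,L,pts[:,j]) for j in range(3)])
        c,sn=np.cos(yaw),np.sin(yaw); x=np.array([c,sn,0]); y=np.array([sn,-c,0])
        d=np.array([(q-p)@x,(q-p)@y,-(q-p)[2]])/25; d=d.round(2); out.append((d.tolist(),float(tw[i])))
        p=p+25*(d[0]*x+d[1]*y+d[2]*np.array([0,0,-1])); yaw-=np.radians(5*tw[i])
    for i in range(0,nrows,5): print([r[0] for r in out[i:i+5]],[r[1] for r in out[i:i+5]])
    print('max',max(abs(v) for r in out for v in r[0]),'end',p.round(1),np.degrees(yaw).round(1))
E
python3 - <<'E'
from h import *
plan([473,-207,150],59.6,35,via=[[420,300,204],[473,-150,204]])
E
```

```text
[[-0.89, -0.28, -0.0], [-0.91, -0.2, -0.0], [-0.93, -0.13, -0.0], [-0.93, -0.04, -0.0], [-0.93, 0.03, -0.01]] [0.99, 0.99, 0.99, 0.99, 0.99]
[[-0.93, 0.12, 0.0], [-0.91, 0.2, 0.0], [-0.89, 0.27, 0.0], [-0.87, 0.35, -0.0], [-0.83, 0.43, -0.0]] [0.99, 0.99, 0.99, 0.99, 0.99]
[[-0.79, 0.49, -0.0], [-0.75, 0.56, -0.0], [-0.88, 0.12, -0.0], [-0.93, -0.01, -0.0], [-0.93, -0.02, -0.0]] [0.99, 0.99, 0.0, 0.0, 0.0]
[[-0.94, -0.02, -0.0], [-0.93, -0.02, -0.0], [-0.93, -0.02, -0.0], [-0.94, -0.02, -0.0], [-0.93, -0.02, -0.0]] [0.0, 0.0, 0.0, 0.0, 0.0]
[[-0.93, -0.02, -0.0], [-0.94, -0.02, -0.0], [-0.93, -0.02, -0.0], [-0.93, -0.02, -0.0], [-0.94, -0.02, -0.0]] [0.0, 0.0, 0.0, 0.0, 0.0]
[[-0.93, -0.02, -0.0], [-0.93, -0.02, -0.0], [-0.94, -0.02, -0.0], [-0.93, -0.02, -0.0], [-0.93, -0.02, -0.0]] [0.0, 0.0, 0.0, 0.0, 0.0]
[[-0.94, -0.02, -0.0], [-0.83, -0.05, 0.23], [-0.67, -0.09, 0.64], [-0.68, -0.09, 0.64], [-0.67, -0.1, 0.65]] [0.0, 0.0, 0.0, 0.0, 0.0]
max 0.94 end [ 472.9 -207.1  149.9] 97.9
```

Call:
arm_command(
  gripper=[91, 91, 91, 91, 91],
  dp=[
    [-0.89, -0.28, 0],
    [-0.91, -0.2, 0],
    [-0.93, -0.13, 0],
    [-0.93, -0.04, 0],
    [-0.93, 0.03, 0],
  ],
  twist=[0.99, 0.99, 0.99, 0.99, 0.99],
)

```text
time: 0.72
tool_pos: [291.8, 408.4, 203.9]
tcp_rot: [-3.141, 0.0, 2.311]
contact_force: [0.2, 0.3, -0.4]
grip_width: 90.8
finger_force: 0.0
```

Call:
arm_command(
  gripper=[91, 91, 91, 91, 91],
  dp=[
    [-0.93, 0.12, 0],
    [-0.91, 0.2, 0],
    [-0.89, 0.27, 0],
    [-0.87, 0.35, 0],
    [-0.83, 0.43, 0],
  ],
  twist=[0.99, 0.99, 0.99, 0.99, 0.99],
)

```text
time: 1.35
tool_pos: [381.0, 333.1, 203.9]
tcp_rot: [-3.141, 0.0, 1.879]
contact_force: [0.5, 0.8, 0.4]
grip_width: 91.4
finger_force: 0.0
```

Call:
arm_command(
  gripper=[91, 91, 91, 91, 91],
  dp=[
    [-0.79, 0.49, 0],
    [-0.75, 0.56, 0],
    [-0.88, 0.12, 0],
    [-0.93, -0.01, 0],
    [-0.93, -0.02, 0],
  ],
  twist=[0.99, 0.99, 0, 0, 0],
)

```text
time: 1.98
tool_pos: [427.7, 235.2, 203.8]
tcp_rot: [-3.141, 0.0, 1.709]
contact_force: [-0.2, -0.0, 0.7]
grip_width: 90.8
finger_force: 0.0
```

Call:
arm_command(
  gripper=[91, 91, 91, 91, 91],
  dp=[
    [-0.93, -0.02, 0],
    [-0.93, -0.02, 0],
    [-0.93, -0.02, 0],
    [-0.94, -0.02, 0],
    [-0.94, -0.02, 0],
  ],
  twist=[0, 0, 0, 0, 0],
)

```text
time: 2.6
tool_pos: [441.3, 119.2, 203.9]
tcp_rot: [-3.141, -0.0, 1.709]
contact_force: [-0.8, 0.1, 0.1]
grip_width: 90.9
finger_force: 0.0
```

Call:
arm_command(
  gripper=[91, 91, 91, 91, 91],
  dp=[
    [-0.93, -0.02, 0],
    [-0.93, -0.02, 0],
    [-0.93, -0.02, 0],
    [-0.94, -0.02, 0],
    [-0.94, -0.02, 0],
  ],
  twist=[0, 0, 0, 0, 0],
)

```text
time: 3.22
tool_pos: [454.9, 3.3, 203.9]
tcp_rot: [-3.141, -0.0, 1.709]
contact_force: [0.2, -0.0, -0.8]
grip_width: 90.9
finger_force: 0.0
```

Tracking is good, so I'll carry on to the hover over the objective.

Call:
arm_command(
  gripper=[91, 91, 91, 91, 91],
  dp=[
    [-0.93, -0.02, 0],
    [-0.93, -0.02, 0],
    [-0.93, -0.02, 0],
    [-0.94, -0.02, 0],
    [-0.94, -0.02, 0],
  ],
  twist=[0, 0, 0, 0, 0],
)

```text
time: 3.85
tool_pos: [468.5, -112.6, 203.9]
tcp_rot: [-3.141, -0.0, 1.709]
contact_force: [0.4, 0.4, 0.0]
grip_width: 91.3
finger_force: 0.0
```

Call:
arm_command(
  gripper=[91, 91, 91, 91, 91],
  dp=[
    [-0.94, -0.02, 0],
    [-0.83, -0.05, 0.23],
    [-0.67, -0.09, 0.64],
    [-0.68, -0.09, 0.64],
    [-0.5, -0.09, 0.64],
  ],
  twist=[0, 0, 0, 0, 0],
)

```text
time: 4.47
tool_pos: [472.4, -203.4, 148.8]
tcp_rot: [-3.141, -0.001, 1.709]
contact_force: [0.5, -0.1, -0.7]
grip_width: 90.8
finger_force: 0.0
```

Run:
```python
from h import *
o=get_obs();print(o['tool_pos'],o['tcp_rot'],o['joint_positions'],o['dq'])
im=capture('wrist')
im2=im.copy()
c=get_calibration('wrist');M=np.array(c['mount']);Rt=R.from_euler('xyz',o['tcp_rot']).as_matrix()
def pr(P):
    q=M[:3,:3].T@(Rt.T@(np.array(P)-o['tool_pos'])-M[:3,3]); return cv2.projectPoints(q[None],np.zeros(3),np.zeros(3),c['mtx'],c['dist_coeffs'])[0].ravel()
u=pr([472.5,-207,80]);v=pr([472.5,-207,53]);print(u,v)
for w in(u,v):cv2.drawMarker(im2,tuple(int(x) for x in w),(255,0,0),cv2.MARKER_CROSS,10,1)
save('w1',im2); save('w1raw',im)
```

```text
[ 472.37571944 -203.44914984  148.77943985] [-3.14068592e+00 -9.01754075e-04  1.70881987e+00] [-5.55855037e-01  3.75868150e-01  1.63691957e+00  1.25340822e-04
  1.13007870e+00 -6.93932528e-01] [-0.16957922  0.19303893  0.09171371  0.00167858 -0.28375766 -0.17188272]
[318.86209698 246.09794982] [318.82819363 236.27835607]
```

View pics/w1.png

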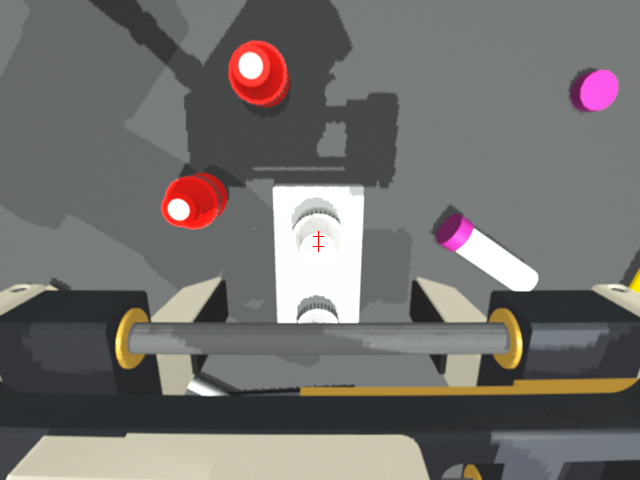

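Nose top at about (317,241), close to the predicted mark. The holder edges run vertically, so the yaw is right. One zoom to refine the along-tool-x offset.

Run:
```python
from h import *
im=cv2.imread('pics/w1raw.png'); cv2.imwrite('pics/w1c.png',cv2.resize(im[180:280,265:375],(660,600),interpolation=cv2.INTER_CUBIC))
```

```text
(no output)
```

View pics/w1c.png

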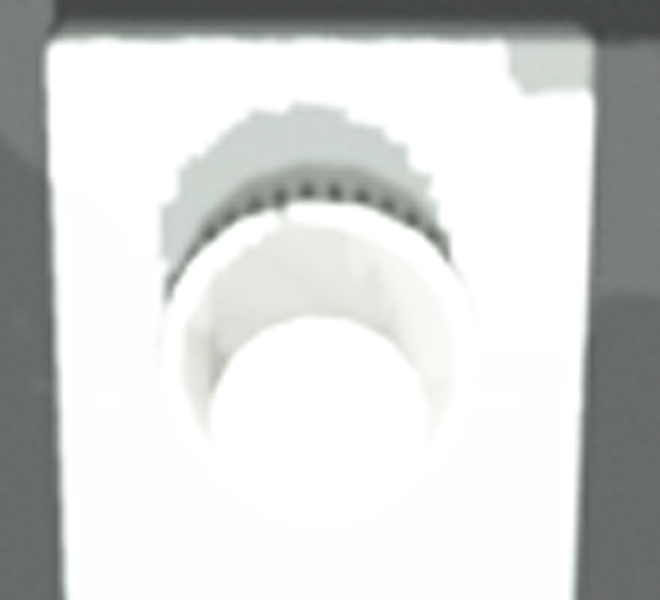

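Call:
arm_command(
  gripper=[91, 91, 91, 91, 91],
  dp=[
    [-0.11, -0.01, 0.8],
    [-0.11, -0.01, 0.9],
    [0, 0, 0.9],
    [0, 0, 0.9],
    [0, 0, 0.9],
  ],
  twist=[0, 0, 0, 0, 0],
)

```text
time: 5.15
tool_pos: [473.0, -208.0, 39.5]
tcp_rot: [-3.142, -0.0, 1.709]
contact_force: [0.1, -0.0, -0.0]
grip_width: 90.8
finger_force: 0.0
```

Call:
arm_command(
  gripper=[91, 91, 91, 70, 55],
  dp=[
    [0, 0, 0.4],
    [0, 0, 0.1],
    [0, 0, 0],
    [0, 0, 0],
    [0, 0, 0],
  ],
  twist=[0, 0, 0, 0, 0],
)

```text
time: 5.78
tool_pos: [473.3, -208.4, 28.5]
tcp_rot: [3.141, 0.001, 1.709]
contact_force: [-0.3, -1.2, 0.4]
grip_width: 75.4
finger_force: 0.0
```

Run:
```python
from h import *
o=get_obs();print(o)
save('w2',capture('wrist'))
```

```text
{'time': 5.775, 'joint_positions': array([-5.63083485e-01,  5.39059998e-01,  1.76359781e+00,  1.30138700e-04,
        8.37916905e-01, -7.01431069e-01]), 'dq': array([ 0.00178024,  0.00149217,  0.00095184, -0.00071045, -0.00043697,
        0.0007877 ]), 'tau': array([ 1.61918932e-03, -4.60719609e+01, -1.75448835e+01,  2.93177180e-02,
        7.77829718e-02,  1.11104125e-04]), 'tool_pos': array([ 473.34487461, -208.41294868,   28.47310671]), 'tcp_rot': array([3.14075256e+00, 5.82926770e-04, 1.70905665e+00]), 'contact_force': array([-0.25800618, -1.24737353,  0.41692571]), 'moment': array([-0.11547178,  0.05428499, -0.01355465]), 'finger_force': 0.0, 'grip_width': 75.41478277820727}
```

View pics/w2.png

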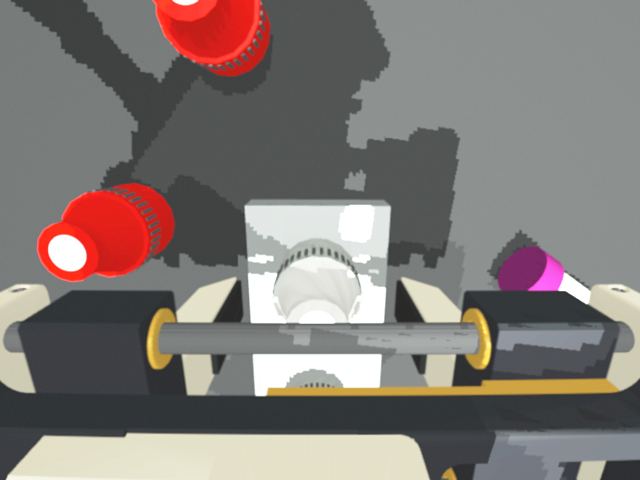

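The objective is centred between the fingers (u≈317), with the fingers straddling it. I'll lower 3 mm and close.

Call:
arm_command(
  gripper=[60, 50, 40, 35, 35],
  dp=[
    [0, 0, 0.12],
    [0, 0, 0],
    [0, 0, 0],
    [0, 0, 0],
    [0, 0, 0],
  ],
  twist=[0, 0, 0, 0, 0],
)

```text
time: 6.45
tool_pos: [473.0, -208.2, 24.9]
tcp_rot: [-3.142, -0.0, 1.709]
contact_force: [-0.2, -0.3, -1.3]
grip_width: 42.7
finger_force: 30.0
```

Call:
arm_command(
  gripper=[35, 35, 35, 35, 35],
  dp=[
    [0, 0, 0],
    [0, 0, 0],
    [0, 0, 0],
    [0, 0, 0],
    [0, 0, 0],
  ],
  twist=[0, 0, 0, 0, 0],
)

```text
time: 7.08
tool_pos: [473.0, -208.2, 24.9]
tcp_rot: [-3.142, -0.0, 1.709]
contact_force: [-0.4, -0.0, -1.5]
grip_width: 42.8
finger_force: 30.0
```

Run:
```python
from h import *
plan([577.7,162.7,200],0,25,via=[[473,-208,150],[480,-180,200]])
```

```text
[[0.0, 0.0, -0.86], [0.0, 0.0, -0.87], [0.0, 0.0, -0.86], [0.01, 0.0, -0.86], [-0.0, 0.0, -0.86]] [0.0, 0.0, 0.0, 0.0, 0.0]
[[0.08, 0.03, -0.84], [0.4, 0.16, -0.75], [0.4, 0.16, -0.75], [0.6, 0.26, -0.35], [0.79, 0.35, -0.0]] [0.0, 0.0, 0.0, 0.0, 0.0]
[[0.79, 0.35, -0.0], [0.79, 0.35, -0.0], [0.79, 0.35, -0.0], [0.79, 0.35, -0.0], [0.79, 0.35, -0.0]] [0.0, 0.0, 0.0, 0.0, 0.0]
[[0.79, 0.34, -0.0], [0.78, 0.35, -0.0], [0.79, 0.35, -0.0], [0.79, 0.35, -0.0], [0.79, 0.35, -0.0]] [0.0, 0.0, 0.0, 0.0, 0.0]
[[0.79, 0.35, -0.0], [0.79, 0.35, -0.0], [0.79, 0.34, -0.0], [0.79, 0.35, -0.0], [0.79, 0.35, -0.0]] [0.0, 0.0, 0.0, 0.0, 0.0]
max 0.87 end [577.6 162.8 199.9] 97.9
```

Call:
arm_command(
  gripper=[35, 35, 35, 35, 35],
  dp=[
    [0, 0, -0.5],
    [0, 0, -0.86],
    [0, 0, -0.86],
    [0, 0, -0.86],
    [0, 0, -0.86],
  ],
  twist=[0, 0, 0, 0, 0],
)

```text
time: 7.7
tool_pos: [473.1, -208.3, 125.1]
tcp_rot: [3.141, 0.001, 1.709]
contact_force: [0.5, -0.1, -1.8]
grip_width: 42.6
finger_force: 30.0
```

Call:
arm_command(
  gripper=[35, 35, 35, 35, 35],
  dp=[
    [0, 0, -0.84],
    [0.4, 0.16, -0.9],
    [0.4, 0.16, -0.9],
    [0.6, 0.26, -0.5],
    [0.79, 0.35, 0],
  ],
  twist=[0, 0, 0, 0, 0],
)

```text
time: 8.32
tool_pos: [489.1, -150.2, 203.4]
tcp_rot: [3.14, 0.001, 1.708]
contact_force: [-0.4, -0.7, -1.5]
grip_width: 42.6
finger_force: 30.0
```

Call:
arm_command(
  gripper=[35, 35, 35, 35, 35],
  dp=[
    [0.79, 0.35, 0],
    [0.79, 0.35, 0],
    [0.79, 0.35, 0],
    [0.79, 0.35, 0],
    [0.79, 0.35, 0],
  ],
  twist=[0, 0, 0, 0, 0],
)

```text
time: 8.95
tool_pos: [518.1, -45.6, 202.0]
tcp_rot: [-3.141, -0.0, 1.709]
contact_force: [0.5, 0.0, -2.1]
grip_width: 42.7
finger_force: 30.0
```

Call:
arm_command(
  gripper=[35, 35, 35, 35, 35],
  dp=[
    [0.79, 0.35, 0],
    [0.79, 0.35, 0],
    [0.79, 0.35, 0],
    [0.79, 0.35, 0],
    [0.79, 0.35, 0],
  ],
  twist=[0, 0, 0, 0, 0],
)

```text
time: 9.57
tool_pos: [547.7, 58.2, 202.0]
tcp_rot: [-3.141, -0.0, 1.709]
contact_force: [0.0, 0.2, -0.3]
grip_width: 42.7
finger_force: 30.0
```

Call:
arm_command(
  gripper=[35, 35, 35, 35, 35],
  dp=[
    [0.79, 0.35, 0],
    [0.79, 0.35, 0],
    [0.79, 0.34, 0],
    [0.79, 0.35, 0],
    [0.79, 0.35, 0],
  ],
  twist=[0, 0, 0, 0, 0],
)

```text
time: 10.2
tool_pos: [577.8, 162.0, 201.9]
tcp_rot: [-3.142, -0.0, 1.709]
contact_force: [-0.3, -0.7, -1.4]
grip_width: 42.8
finger_force: 30.0
```

Call:
arm_command(
  gripper=[35, 35, 35, 35, 35],
  dp=[
    [0, 0, 0],
    [0, 0, 0],
    [0, 0, 0],
    [0, 0, 0],
    [0, 0, 0],
  ],
  twist=[0, 0, 0, 0, 0],
)

```text
time: 10.82
tool_pos: [577.5, 160.3, 202.1]
tcp_rot: [3.141, -0.0, 1.708]
contact_force: [-0.3, 0.4, -1.9]
grip_width: 42.7
finger_force: 30.0
```

Run:
```python
from h import *
o=get_obs();print(o['tool_pos'],o['tcp_rot'],o['joint_positions'],o['contact_force'],o['grip_width'])
im=capture('wrist');save('w3',im)
```

```text
[577.46338929 160.27735907 202.09858277] [ 3.14143927e+00 -3.70236371e-05  1.70848136e+00] [1.42887183e-01 4.81221927e-01 1.31155147e+00 3.71377006e-05
 1.34866569e+00 5.19397122e-03] [-0.33267874  0.43794086 -1.86505241] 42.653456559449644
```

View pics/w3.png

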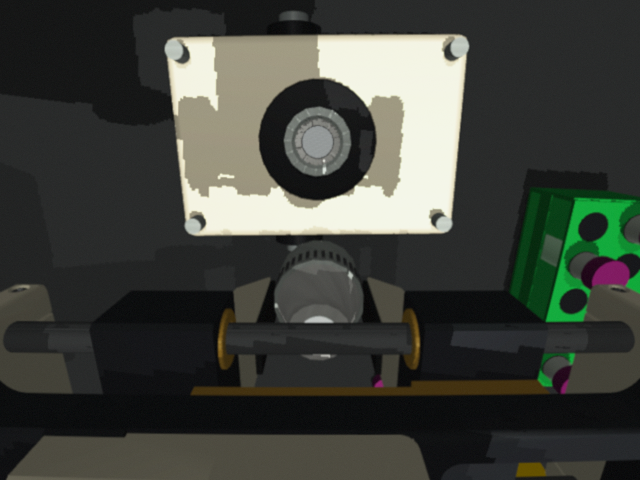

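The port ring is visible at about (317,141), and the held objective is upright with the far shoulder edge at v≈240. Next I'll fit the ring and work out where the objective sits in the grip.

Run:
```python
from h import *
im=cv2.imread('pics/w3.png'); g=cv2.cvtColor(im,cv2.COLOR_BGR2GRAY)
roi=(g[95:190,275:362]>60).astype(np.uint8)
# component containing ring
n,l,st,ce=cv2.connectedComponentsWithStats(roi)
k=l[141-95-27,317-275] 
print(n,st[:6].tolist(),k)
m=(l==k).astype(np.uint8); cs=max(cv2.findContours(m,0,1)[0],key=len)
el=cv2.fitEllipse(cv2.convexHull(cs)); u=(el[0][0]+275,el[0][1]+95); print(el,u)
for z in(108,110):print('port',at_z('wrist',u,z))
c=get_calibration('wrist');M=np.array(c['mount'])
def px(t): return cv2.projectPoints((M[:3,:3].T@(np.array(t,float)-M[:3,3]))[None],np.zeros(3),np.zeros(3),c['mtx'],c['dist_coeffs'])[0].ravel()
for e in(-3,0,3):print(e,'shoulder far',px([e+22,0,5]),'rim far',px([e+22,0,-28]),'nose ctr',px([e,0,-55]),px([e,22,-28]),px([e,-22,-28]))
print('col',g[228:300,317].tolist())
o=cv2.imread('pics/w3.png')[215:365,245:395]; cv2.imwrite('pics/w3c.png',np.hstack([cv2.resize(cv2.convertScaleAbs(o,alpha=2),(400,400),interpolation=2),cv2.resize(im[95:190,270:365],(400,400),interpolation=2)]))
```

```text
6 [[0, 0, 87, 95, 4467], [0, 0, 3, 3, 6], [81, 0, 6, 6, 21], [9, 11, 67, 70, 3660], [75, 85, 12, 10, 65], [0, 86, 10, 9, 46]] 3
((42.07075119018555, 45.813987731933594), (66.85694885253906, 69.54762268066406), 3.6506459712982178) (317.07075119018555, 140.8139877319336)
port [566.03695859 231.37256336 108.        ]
port [566.03999997 231.39231609 110.        ]
-3 shoulder far [319.61487149 241.6287021 ] rim far [319.89990867 262.09377801] nose ctr [320.19593666 335.63380312] [365.58716516 305.04199531] [274.17123684 305.14611253]
0 shoulder far [319.61544375 236.41276617] rim far [319.90217443 255.96178941] nose ctr [320.20068487 329.12503923] [365.82809428 299.37204545] [273.9347116  299.47585762]
3 shoulder far [319.61600689 231.15077689] rim far [319.90444016 249.76401451] nose ctr [320.20545944 322.53269124] [366.07089111 293.64182141] [273.69632293 293.7453113 ]
col [226, 222, 214, 207, 199, 172, 110, 42, 11, 15, 17, 21, 40, 55, 60, 60, 58, 59, 58, 59, 59, 56, 51, 49, 48, 49, 50, 49, 53, 54, 62, 69, 89, 103, 106, 102, 103, 101, 100, 101, 99, 98, 93, 89, 85, 81, 83, 81, 79, 80, 78, 77, 78, 77, 77, 77, 76, 76, 77, 75, 76, 77, 76, 76, 76, 76, 78, 75, 75, 76, 74, 73]
```

View pics/w3c.png

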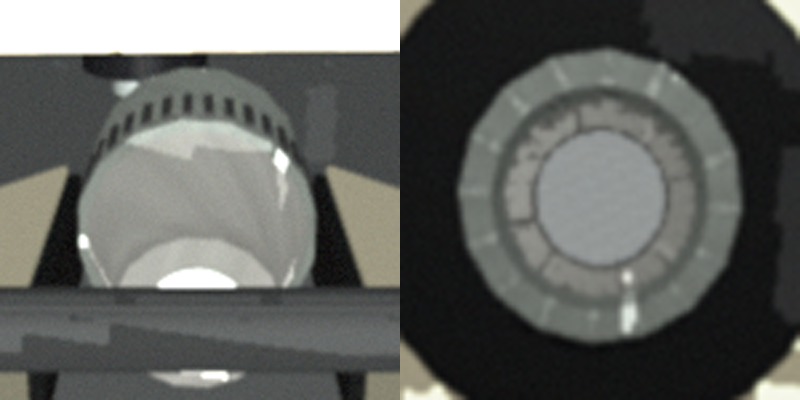

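The objective sits about 1.9 mm towards -x and 0.5 mm towards -y in the tool frame. The port, seen by the same camera, is at (566.0, 231.4). So the TCP target is about (566.3, 233.3).

Run:
```python
from h import *
plan([566.3,233.3,140],0,5)
```

```text
[[0.59, -0.01, 0.5], [0.59, -0.01, 0.49], [0.59, -0.0, 0.5], [0.59, -0.01, 0.5], [0.59, -0.01, 0.49]] [0.0, 0.0, 0.0, 0.0, 0.0]
max 0.59 end [566.3 233.3 140.1] 97.9
```

Call:
arm_command(
  gripper=[35, 35, 35, 35, 35],
  dp=[
    [0.59, -0.01, 0.4],
    [0.59, -0.01, 0.49],
    [0.59, 0, 0.5],
    [0.59, -0.01, 0.5],
    [0.59, -0.01, 0.5],
  ],
  twist=[0, 0, 0, 0, 0],
)

```text
time: 11.5
tool_pos: [565.9, 234.8, 141.1]
tcp_rot: [-3.141, -0.0, 1.71]
contact_force: [-0.1, 0.3, -1.6]
grip_width: 42.3
finger_force: 30.0
```

Call:
arm_command(
  gripper=[35, 35, 35, 35, 35],
  dp=[
    [0, 0, 0.2],
    [0, 0, 0.1],
    [0, 0, 0],
    [0, 0, 0],
    [0, 0, 0],
  ],
  twist=[0, 0, 0, 0, 0],
)

```text
time: 12.12
tool_pos: [566.6, 233.3, 135.2]
tcp_rot: [3.141, -0.0, 1.709]
contact_force: [-0.4, 0.4, -2.1]
grip_width: 42.5
finger_force: 30.0
```

Run:
```python
from h import *
o=get_obs();print(o['tool_pos'],o['tcp_rot'],o['joint_positions'],o['contact_force'],o['moment'])
t=capture('top');s=capture('scene')
f=lambda im,x,y:cv2.resize(im[y:y+60,x:x+50],(400,480),interpolation=2)
save('c4',np.hstack([f(t,140,175),f(s,445,225)]))
```

```text
[566.58498227 233.33253473 135.15837229] [ 3.14078812e+00 -1.68544028e-04  1.70860396e+00] [2.65611260e-01 5.58749198e-01 1.36949566e+00 6.90079983e-05
 1.21252834e+00 1.27779522e-01] [-0.35663755  0.43483132 -2.14148977] [-0.07997708  0.07419068 -0.03067828]
```

View pics/c4.png

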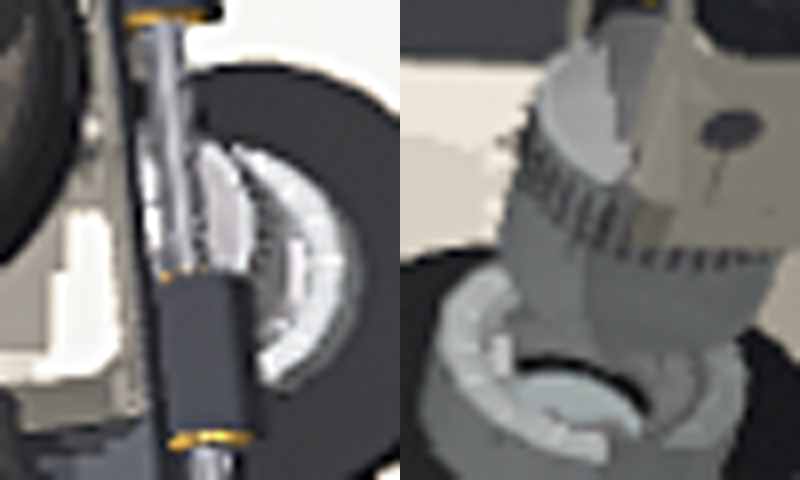

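Run:
```python
from h import *
c=get_calibration('scene');Rc=R.from_euler('xyz',c['attitude']).as_matrix()
def pj(P): return cv2.projectPoints((np.atleast_2d(P)-c['position'])@Rc,np.zeros(3),np.zeros(3),c['mtx'],c['dist_coeffs'])[0][:,0]
a=np.linspace(0,2*np.pi,181);C=np.c_[np.cos(a),np.sin(a),0*a]
P0=np.array([566,231.4,0])
ring=pj(P0+25*C+[0,0,108]); off=np.array([469.3,0])-[(ring[:,0].min()+ring[:,0].max())/2,0]
print('ring ext',ring.min(0),ring.max(0),off)
for z in(130.3,145,163): 
    q=pj(P0+22*C+[0,0,z])+off; i,j=q[:,0].argmin(),q[:,0].argmax(); print(z,'crop L',(q[i]-[445,225])*8+[400,0],'R',(q[j]-[445,225])*8+[400,0],'bottom',(q[:,1].max()-225)*8)
im=cv2.cvtColor(cv2.imread('pics/c4.png'),cv2.COLOR_BGR2GRAY)
for y in(250,280,310):print(y,'L',im[y,470:560:6].tolist(),'R',im[y,730:800:5].tolist())
for dx in([1,0,0],[0,1,0]): print(dx,(pj(P0+[0,0,130]+np.array(dx))-pj(P0+[0,0,130]))*8)
```

```text
ring ext [449.16938822 255.50396967] [487.11769624 281.60644568] [1.15645777 0.        ]
130.3 crop L [486.52498193 230.79581397] R [760.88716516 277.01567813] bottom 346.30362318852167
145 crop L [504.39048073 166.98109711] R [783.7692628  212.89785087] bottom 282.12434664982084
163 crop L [527.12645161  85.85204053] R [812.90931892 131.33020387] bottom 200.42200897473276
250 L [43, 38, 37, 44, 63, 86, 98, 103, 104, 106, 108, 109, 109, 110, 110] R [87, 87, 84, 91, 100, 104, 97, 94, 101, 102, 104, 116, 131, 139]
280 L [150, 174, 179, 180, 184, 183, 163, 121, 99, 108, 110, 111, 111, 112, 112] R [96, 94, 93, 92, 92, 93, 91, 96, 107, 136, 162, 161, 156, 156]
310 L [184, 178, 163, 150, 145, 141, 127, 111, 98, 91, 96, 103, 110, 113, 110] R [93, 93, 94, 94, 96, 105, 136, 161, 159, 157, 156, 156, 156, 155]
[1, 0, 0] [[0.27435788 4.08042203]]
[0, 1, 0] [[6.22688718 0.83768943]]
```

Comparing the scene view with a projection, the barrel sits about 1 mm too far in +y and x is fine. I'll correct by -1 mm and descend gently.

Call:
arm_command(
  gripper=[35, 35, 35, 35, 35],
  dp=[
    [-0.04, 0, 0.2],
    [0, 0, 0.16],
    [0, 0, 0.06],
    [0, 0, 0.02],
    [0, 0, 0],
  ],
  twist=[0, 0, 0, 0, 0],
)

```text
time: 12.85
tool_pos: [566.5, 232.6, 123.8]
tcp_rot: [3.141, -0.0, 1.709]
contact_force: [-0.6, 0.3, -1.6]
grip_width: 42.5
finger_force: 30.0
```

Call:
arm_command(
  gripper=[35, 35, 35, 35, 35],
  dp=[
    [0, 0, 0.03],
    [0, 0, 0.02],
    [0, 0, 0.02],
    [0, 0, 0],
    [0, 0, 0],
  ],
  twist=[0, 0, 0, 0, 0],
)

```text
time: 13.48
tool_pos: [566.5, 232.6, 122.0]
tcp_rot: [3.141, -0.0, 1.709]
contact_force: [0.9, 0.6, -1.4]
grip_width: 42.2
finger_force: 30.0
```

Call:
arm_command(
  gripper=[35, 35, 35, 35, 35],
  dp=[
    [0, 0, 0.02],
    [0, 0, 0.02],
    [0, 0, 0.02],
    [0, 0, 0],
    [0, 0, 0],
  ],
  twist=[0, 0, 0, 0, 0],
)

```text
time: 14.1
tool_pos: [566.4, 232.6, 120.5]
tcp_rot: [3.142, -0.0, 1.709]
contact_force: [0.5, 0.3, -0.9]
grip_width: 42.7
finger_force: 30.0
```

```bash
python3 -c "
from plant import *
o=get_obs();print(o['tool_pos'],o['contact_force'],o['moment'])"
```

```text
[566.4298063  232.57959835 120.49915682] [ 0.48467831  0.26768098 -0.91202138] [-0.04129081  0.04834121  0.02322654]
```

Inside the mouth with no contact force. I'll continue down.

Call:
arm_command(
  gripper=[35, 35, 35, 35, 35],
  dp=[
    [0, 0, 0.02],
    [0, 0, 0.02],
    [0, 0, 0.01],
    [0, 0, 0],
    [0, 0, 0],
  ],
  twist=[0, 0, 0, 0, 0],
)

```text
time: 14.72
tool_pos: [566.4, 232.6, 119.3]
tcp_rot: [3.142, -0.0, 1.709]
contact_force: [0.3, 0.9, -1.5]
grip_width: 42.4
finger_force: 30.0
```

Call:
arm_command(
  gripper=[35, 35, 35, 35, 35],
  dp=[
    [0, 0, 0.02],
    [0, 0, 0.02],
    [0, 0, 0.01],
    [0, 0, 0],
    [0, 0, 0],
  ],
  twist=[0, 0, 0, 0, 0],
)

```text
time: 15.35
tool_pos: [566.6, 232.7, 118.8]
tcp_rot: [3.141, -0.0, 1.709]
contact_force: [-2.8, -0.5, 5.0]
grip_width: 42.8
finger_force: 30.0
```

Contact is at 118.8 (lugs on the thread top), and the stiffness is about 9 N/mm. Now I'll turn counter-clockwise (negative twist), easing up with the climb.

Call:
arm_command(
  gripper=[35, 35, 35, 35, 35],
  dp=[
    [0, 0, -0.009],
    [0, 0, -0.009],
    [0, 0, -0.009],
    [0, 0, -0.009],
    [0, 0, 0],
  ],
  twist=[-0.8, -0.8, -0.8, -0.8, 0],
)

```text
time: 15.98
tool_pos: [566.9, 232.7, 119.6]
tcp_rot: [3.14, 0.0, 1.988]
contact_force: [-1.5, 0.4, 5.8]
grip_width: 42.6
finger_force: 30.0
```

Call:
arm_command(
  gripper=[35, 35, 35, 35, 35],
  dp=[
    [0.001, -0.006, -0.009],
    [0.001, -0.006, -0.009],
    [0.001, -0.006, -0.009],
    [0.001, -0.006, -0.009],
    [0, 0, 0],
  ],
  twist=[-0.8, -0.8, -0.8, -0.8, 0],
)

```text
time: 16.6
tool_pos: [566.5, 232.6, 120.1]
tcp_rot: [3.14, 0.001, 2.266]
contact_force: [0.5, 1.1, 4.8]
grip_width: 42.3
finger_force: 30.0
```

Call:
arm_command(
  gripper=[35, 35, 35, 35, 35],
  dp=[
    [0.001, -0.004, -0.008],
    [0.001, -0.004, -0.008],
    [0.001, -0.004, -0.008],
    [0.001, -0.004, -0.008],
    [0, 0, 0],
  ],
  twist=[-0.8, -0.8, -0.8, -0.8, 0],
)

```text
time: 17.23
tool_pos: [565.1, 232.2, 119.8]
tcp_rot: [-3.141, -0.001, 2.544]
contact_force: [0.6, 0.1, -1.1]
grip_width: 42.5
finger_force: 30.0
```

Force has gone to zero: the lugs are past the edge. I'll lower to follow.

Call:
arm_command(
  gripper=[35, 35, 35, 35, 35],
  dp=[
    [0, 0, 0.03],
    [0, 0, 0.03],
    [0, 0, 0.02],
    [0, 0, 0.01],
    [0, 0, 0],
  ],
  twist=[-0.4, 0, 0, 0, 0],
)

```text
time: 17.85
tool_pos: [565.5, 232.1, 118.3]
tcp_rot: [-3.142, -0.0, 2.582]
contact_force: [-0.6, 0.8, -1.5]
grip_width: 42.5
finger_force: 30.0
```

Call:
arm_command(
  gripper=[35, 35, 35, 35, 35],
  dp=[
    [0, 0, 0.02],
    [0, 0, 0.02],
    [0, 0, 0.02],
    [0, 0, 0],
    [0, 0, 0],
  ],
  twist=[0, 0, 0, 0, 0],
)

```text
time: 18.48
tool_pos: [565.5, 232.2, 116.8]
tcp_rot: [3.142, -0.0, 2.582]
contact_force: [-0.1, 0.4, -1.3]
grip_width: 42.7
finger_force: 30.0
```

Call:
arm_command(
  gripper=[35, 35, 35, 35, 35],
  dp=[
    [0, 0, 0.02],
    [0, 0, 0.02],
    [0, 0, 0.02],
    [0, 0, 0],
    [0, 0, 0],
  ],
  twist=[0, 0, 0, 0, 0],
)

```text
time: 19.1
tool_pos: [565.6, 232.1, 115.5]
tcp_rot: [3.141, 0.0, 2.582]
contact_force: [0.1, -0.1, -0.0]
grip_width: 42.2
finger_force: 30.0
```

Call:
arm_command(
  gripper=[35, 35, 35, 35, 35],
  dp=[
    [0, 0, 0.02],
    [0, 0, 0.02],
    [0, 0, 0],
    [0, 0, 0],
    [0, 0, 0],
  ],
  twist=[0, 0, 0, 0, 0],
)

```text
time: 19.73
tool_pos: [565.9, 232.0, 115.2]
tcp_rot: [3.141, 0.001, 2.582]
contact_force: [-1.0, -1.3, 5.0]
grip_width: 42.3
finger_force: 30.0
```

Seated in the gap at 115.2, with the shoulder about 2.4 mm above the ring. Now clockwise.

Call:
arm_command(
  gripper=[35, 35, 35, 35, 35],
  dp=[
    [-0.001, 0.004, 0.005],
    [-0.001, 0.004, 0.006],
    [-0.001, 0.004, 0.008],
    [-0.001, 0.004, 0.008],
    [0, 0, 0],
  ],
  twist=[0.8, 0.8, 0.8, 0.8, 0],
)

```text
time: 20.35
tool_pos: [566.1, 232.9, 114.4]
tcp_rot: [3.14, 0.0, 2.303]
contact_force: [-2.1, 1.0, 5.7]
grip_width: 42.4
finger_force: 30.0
```

Descending with the thread at steady force.

Call:
arm_command(
  gripper=[35, 35, 35, 35, 35],
  dp=[
    [-0.001, 0.004, 0.008],
    [-0.001, 0.004, 0.008],
    [-0.001, 0.004, 0.008],
    [-0.001, 0.004, 0.008],
    [0, 0, 0],
  ],
  twist=[0.8, 0.8, 0.8, 0.8, 0],
)

```text
time: 20.98
tool_pos: [566.8, 233.1, 113.5]
tcp_rot: [3.14, -0.0, 2.025]
contact_force: [-0.3, 2.0, 5.1]
grip_width: 42.5
finger_force: 30.0
```

```bash
python3 -c "
from plant import *
o=get_obs();print(o['tool_pos'],o['contact_force'],o['moment'])"
```

```text
[566.77916177 233.09367379 113.4971858 ] [-0.32360666  2.02185243  5.14692282] [ 0.27291329 -0.00442486  0.00859101]
```

Call:
arm_command(
  gripper=[35, 35, 35, 35, 35],
  dp=[
    [-0.001, 0.003, 0.008],
    [-0.001, 0.003, 0.008],
    [-0.001, 0.003, 0.008],
    [0, 0, 0],
    [0, 0, 0],
  ],
  twist=[0.8, 0.8, 0.8, 0, 0],
)

```text
time: 21.6
tool_pos: [567.1, 232.6, 113.0]
tcp_rot: [3.14, 0.0, 1.817]
contact_force: [0.5, -0.1, 6.0]
grip_width: 42.8
finger_force: 30.0
```

```bash
python3 -c "
from plant import *
o=get_obs();print(o['tool_pos'],o['contact_force'],o['moment'])"
```

```text
[567.11058106 232.61653911 112.9647152 ] [ 0.5200655  -0.07582774  6.0174929 ] [-0.05750465 -0.02291706 -0.09843399]
```

Call:
arm_command(
  gripper=[35, 35, 35, 35, 35],
  dp=[
    [0, 0.002, 0.006],
    [0, 0.002, 0.006],
    [0, 0, 0],
    [0, 0, 0],
    [0, 0, 0],
  ],
  twist=[0.8, 0.8, 0, 0, 0],
)

```text
time: 22.22
tool_pos: [567.2, 232.5, 112.9]
tcp_rot: [3.14, 0.0, 1.677]
contact_force: [-0.2, -0.9, 7.3]
grip_width: 42.9
finger_force: 30.0
```

```bash
python3 -c "
from plant import *
o=get_obs();print(o['tool_pos'],o['tcp_rot'],o['contact_force'],o['moment'])"
```

```text
[567.15917904 232.50076391 112.91347875] [3.13975402e+00 2.94922451e-05 1.67695963e+00] [-0.20468287 -0.88125711  7.34178663] [-0.22614305  0.12657783 -0.01497302]
```

The height has levelled off at 112.9, so the shoulder appears to be on the ring. A small further turn to confirm.

Call:
arm_command(
  gripper=[35, 35, 35, 35, 35],
  dp=[
    [0, 0.002, 0],
    [0, 0.002, 0],
    [0, 0, 0],
    [0, 0, 0],
    [0, 0, 0],
  ],
  twist=[0.8, 0.8, 0, 0, 0],
)

```text
time: 22.85
tool_pos: [566.8, 232.4, 112.8]
tcp_rot: [3.141, 0.0, 1.538]
contact_force: [-1.8, -1.2, 7.7]
grip_width: 42.4
finger_force: 30.0
```

```bash
python3 -c "
from plant import *
o=get_obs();print(o['tool_pos'],o['tcp_rot'],o['contact_force'],o['moment'])"
```

```text
[566.81765304 232.44722834 112.81917202] [3.14070605e+00 8.76060024e-05 1.53767296e+00] [-1.79486696 -1.19294971  7.74807403] [-0.20259712  0.41860862  0.12634884]
```

Call:
arm_command(
  gripper=[35, 35, 35, 35, 35],
  dp=[
    [0, 0.002, 0],
    [0, 0.002, 0],
    [0, 0, -0.01],
    [0, 0, -0.01],
    [0, 0, 0],
  ],
  twist=[0.8, 0.4, 0, 0, 0],
)

```text
time: 23.48
tool_pos: [566.6, 232.4, 112.8]
tcp_rot: [3.141, 0.001, 1.434]
contact_force: [-1.3, -1.0, 5.2]
grip_width: 42.6
finger_force: 30.0
```

Run:
```python
from h import *
o=get_obs();print(o['tool_pos'],o['tcp_rot'],o['contact_force'],o['moment'])
s=capture('scene'); save('s5',cv2.resize(s[215:300,425:525],(800,600)[0:2],interpolation=2))
```

```text
[566.62626867 232.41178119 112.8167695 ] [3.14139261e+00 6.31910676e-04 1.43431340e+00] [-1.26546565 -0.9759899   5.15054303] [-0.21073348  0.40184689  0.71273327]
```

View pics/s5.png

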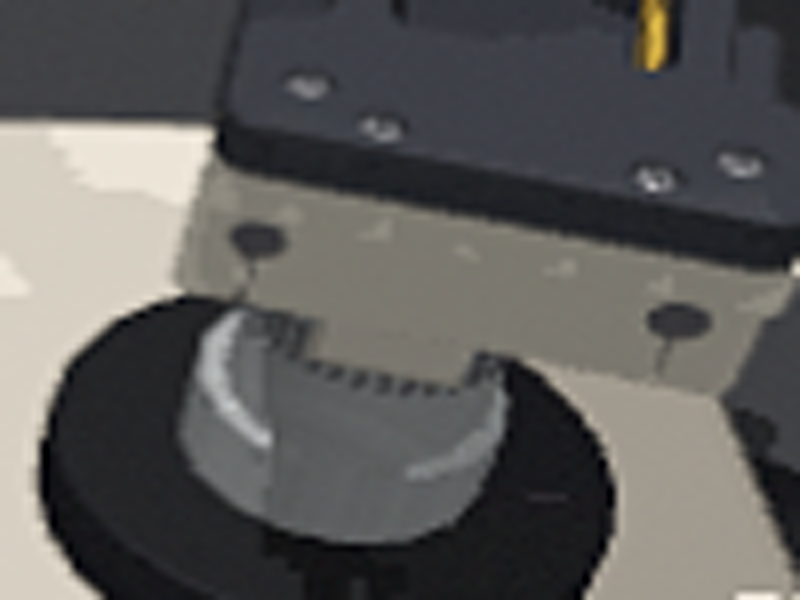

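The shoulder sits on the ring with no gap visible, and the torque rose to 0.7 N m, so it's tight. I'll relieve the remaining push, open and lift.

Call:
arm_command(
  gripper=[35, 35, 50, 65, 80],
  dp=[
    [0, 0, -0.01],
    [0, 0, -0.01],
    [0, 0, 0],
    [0, 0, 0],
    [0, 0, 0],
  ],
  twist=[-0.3, 0, 0, 0, 0],
)

```text
time: 24.15
tool_pos: [566.6, 232.6, 112.6]
tcp_rot: [-3.141, 0.0, 1.456]
contact_force: [1.0, 0.0, -0.5]
grip_width: 65.2
finger_force: 0.0
```

Call:
arm_command(
  gripper=[91, 91, 91, 91, 91],
  dp=[
    [0, 0, 0],
    [0, 0, 0],
    [0, 0, 0],
    [0, 0, 0],
    [0, 0, 0],
  ],
  twist=[0, 0, 0, 0, 0],
)

```text
time: 24.78
tool_pos: [566.8, 232.6, 113.0]
tcp_rot: [3.142, -0.0, 1.456]
contact_force: [-0.5, 0.1, 0.4]
grip_width: 91.1
finger_force: 0.0
```

Call:
arm_command(
  gripper=[91, 91, 91, 91, 91],
  dp=[
    [0, 0, -0.3],
    [0, 0, -0.6],
    [0, 0, -0.8],
    [0, 0, -0.8],
    [0, 0, -0.8],
  ],
  twist=[0, 0, 0, 0, 0],
)

```text
time: 25.4
tool_pos: [567.0, 232.7, 197.5]
tcp_rot: [3.14, -0.001, 1.456]
contact_force: [-0.6, 0.4, -0.2]
grip_width: 91.2
finger_force: 0.0
```

Call:
arm_command(
  gripper=[91, 91, 91, 91, 91],
  dp=[
    [-0.8, 0, -0.6],
    [-0.8, 0, 0],
    [-0.8, 0, 0],
    [-0.8, 0, 0],
    [-0.8, 0, 0],
  ],
  twist=[0, 0, 0, 0, 0],
)

```text
time: 26.02
tool_pos: [554.9, 131.5, 210.0]
tcp_rot: [-3.141, 0.0, 1.455]
contact_force: [0.5, 0.2, -0.3]
grip_width: 91.0
finger_force: 0.0
```

Run:
```python
from h import *
c=get_calibration('wrist')
o=get_obs();print(o['tool_pos'],o['time'])
im=capture('wrist');save('w6',im)
Rt=R.from_euler('xyz',o['tcp_rot']).as_matrix();M=np.array(c['mount'])
def pr(P): return cv2.projectPoints((M[:3,:3].T@(Rt.T@(np.array(P,float)-o['tool_pos'])-M[:3,3]))[None],np.zeros(3),np.zeros(3),c['mtx'],c['dist_coeffs'])[0].ravel()
# boss centre (z90) vs nose top centre (z168), predicted
b=pr([566,231.4,90]);n=pr([566,231.4,168]);print('pred boss',b,'nose',n)
x,y=n.astype(int);g=cv2.cvtColor(im,cv2.COLOR_RGB2GRAY)
print(g[max(0,y-60):y+60:4,max(0,x-60):x+60:4])
```

```text
[554.87906851 131.54880139 209.97325789] 26.025
pred boss [317.99908406 103.71709591] nose [317.8596498   91.59234575]
[[153 154 154 228 242 242 242 241 241 242 242 241 242 241 242 241 242 242
  241 242 242 242 242 242 242 242 242 242 242 242]
 [154 152 154 214 242 242 242 241 241 242 242 242 241 242 242 242 242 242
  242 242 242 242 242 243 243 242 242 242 242 242]
 [153 152 152 174 242 242 241 241 242 241 241 241 242 242 242 242 242 242
  243 242 242 242 242 242 242 242 242 243 242 242]
 [152 151 152 152 242 241 242 241 242 242 230 210 174 107  55  55  57  82
  120 202 235 243 242 243 242 243 242 243 242 242]
 [152 152 150 151 237 242 242 242 229 188  46  37  39  41  40  40  41  40
   41  37  43  90 230 243 242 243 242 243 242 243]
 [153 153 152 151 171 242 241 185  60  38  39  40  42  38  40  41  39  41
   41  42  41  40  39 141 239 242 243 243 243 243]
 [151 153 152 152 151 242 142  38  40  39  39  39  40  40  42  42  42  41
   40  40  41  40  41  40  48 237 243 243 243 243]
 [153 153 152 151 153 100  37  41  41  39  40  40  42  38  36  41  41  42
   40  41  41  39  40  41  40  5
[... 2069 characters left out ...]
107 128 123 127 130 135
  168 197 144  71  16  21  21  19  23  22  20 108]
 [150 150 120  22  21  20  23  24  23  21  33  75  67 168 194 194 201 193
  149  87  67  12  23  19  19  20  18  21  20 148]
 [148 150 151  35  19  19  21  22  22  22  19  18  53  74  72  73  80  74
   68  40   9  17  20  21  19  21  19  18  89 148]
 [150 150 151 140  19  21  20  20  21  20  22  19  24  15  30  29  33  23
   17  17  18  20  21  21  20  20  21  27 150 148]
 [149 149 149 148  90  19  21  23  22  19  20  22  38  35  35  33  33  35
   36  29  20  21  21  21  20  20  17 135 148 149]
 [148 150 149 150 149  70  21  20  20  21  20  22  42  44  44  45  46  47
   48  21  19  21  21  21  21  17 112 148 149 148]]
```

The objective stands upright and concentric in the ring, and the arm is clear. Handing in.

```bash
python3 -c "
from plant import *
print(close_job())"
```

```text
the job is handed in; nothing more can be done
None
```

The tall steel objective is screwed into the port and released, and the job was handed in after about 26 s of robot time. The force at the wrist stayed under about 10 N, and by feel and camera the shoulder sits flush and upright; no verdict came back from the hand-in.

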